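# Tuck the splash strip under the drain board's lapped cover

### The job

Fit the aluminium splash strip to the potter's drain board: slide the free edge of its flat leg under the lapped cover board, centred and square, fully home against the batten inside, without lifting the cover board. Finish while still holding the strip, pressed down firmly and flat on the drain board as if for someone to screw it down; do not let go, and leave the bowl, jar and brush alone.

Things in the scene. Friction and masses are not known exactly. Their poses are not given: they have to be found in the camera images.
- strip: Splash strip, loose bare-aluminium L section, 0.2 to 0.4 kg, flat leg on the table. Origin: on the underside, below the middle of the upstand; x from upstand to the leg's free edge, y along the strip, z up. Upstand (the part to grip from above): 10 mm thick (x -5 to 5), 160 mm long (y -80 to 80), 40 mm high from the underside. Flat leg: 4 mm thick, to x = 110 mm, 160 mm long.
- strip_edge (a point): Middle of the free edge of the strip's flat leg, on the underside: at (110, 0, 0) mm in the strip's frame; axes as the strip's.
- drain_board: Wooden drain board, fixed. Origin: on its underside (table level) below the middle of the cover's near edge (the lip); x into the slot, y along the lip, z up. Base 18 mm thick, x -140 to 110, y -120 to 120 mm. A fixed 8 mm batten from x = 60 mm on closes the slot: fully home, the strip's free edge touches it, 60 mm behind the lip, the upstand's middle 50 mm in front of the lip.
- lip (a point): Point on the base's top face straight below the middle of the cover's near edge: 18 mm above the table; axes as the drain board's. The slot above it is 8 mm high (base to the cover's underside), open at the near edge and at both ends.
- cover (a joint): Lapped cover board, wood, 220 mm (y) by 95 (x 0 to 95) by 8 mm, 0.25 kg, on a free hinge along y at its far edge. Underside 26 mm, top 34 mm above the table. Value in rad: 0 = level (the hinge holds it so); grows as the near edge is lifted (0.05 lifts it 5 mm); it falls back by its own weight.
- bowl: Bystander: loose plaster-grey bowl, 100 mm wide, 50 mm high; origin under its centre.
- jar: Bystander: loose terracotta jar with a wooden cap, 70 mm wide, 110 mm high; origin under its centre.
- brush: Bystander: loose brush lying on the table, about 200 mm long; origin under it.
There are look-alikes about, which are no part of the job. There is more than one size of the strip; the job needs the largest.

How it is judged:
At the end, for the whole second after the job is handed in: Strip edge 50 to 65 mm behind the lip (stop at 60), centred within 25 mm, underside within 3 mm of the base, flat within 0.04 rad, square within 0.1 rad, at rest; cover under 0.02 rad; strip pressing on the drain board with over 6 N, fingers on the strip with over 3 N (x of strip_edge in the frame of lip between 0.05 and 0.065 m and y of strip_edge in the frame of lip between -0.025 and 0.025 m and z of strip_edge in the frame of lip between -0.003 and 0.003 m and angle between strip's own z axis and vertical below 0.04 rad and angle between the x axis of strip and the x axis of drain_board, either way round below 0.1 rad and value of joint cover below 0.02 rad and contact force between strip and drain_board above 6 N and contact force between the fingers and strip above 3 N and linear speed of strip below 0.02 m/s); the arm keeps its last pose, push and grip.
It fails at once if the cover board is lifted (hinge over 0.06 rad, 5 to 6 mm at its near edge) (value of joint cover above 0.06 rad).
It fails at once if the bowl, jar or brush is moved by over 30 mm (distance of any of bowl, jar, brush from where it was at the start of the episode above 0.03 m).
It also fails if it takes over 42 s, if anything falls off the work surface, if the arm or the gripper's body presses on something with over 40 N, if the wrist force passes 120 N, or if a joint passes its speed limit or range.

### The arm

A 6-joint arm with a two-finger parallel gripper is mounted at the origin on the work surface. World frame = base frame: x ahead of the robot, y to its left, z up, the work surface at z = 0. Lengths are in m, angles in rad, forces in N, time in s.
With the tool pointing down it reaches from about 0.3 to 0.775 m from the base axis. Payload 14.6 kg.
Tool frame: the origin (TCP) lies on the centre line of the jaws, within the pads' length; the fingertips stand 19 mm ahead of it and the grasp point (between the pads) is the TCP; y points along the fingers, x is the direction in which the jaws open and shut, and the axes are right-handed (so a half turn about y gives the same grasp; the last joint's range is limited). The gripper opens to 94 mm and grips with 3 to 60 N. Pads are 16 mm wide; open, the fingers measure 119 mm over their backs; the gripper's body (75 mm by 177 mm) begins 78 mm behind the grasp point.
Start: joints at [-0.067, 0.3, 1.521, -0, 1.321, -0.067], TCP at [0.55, -0, 0.224] pointing down, gripper open.
Joint ranges: [-3.03, 3.03], [-0.79, 2.21], [0.23, 2.52], [-1.04, 4.18], [0, 3.07], [-2.55, 2.55]. Speed limits (rad/s): [2.22, 2.22, 2.57, 3.14, 3.14, 3.14].

### API

Orientations are given as [roll, pitch, yaw] about the fixed x, y, z axes, in that order (R = Rz(yaw) Ry(pitch) Rx(roll)).
In Python, from station import ctrl, optics gives the robot as it stands.
- The arm moves only by the tool jog_arm, never from a script. Its argument "targets" is a list of rows, each a list of 3 entries, a list of its own where there are three numbers: the finger opening in cm, from 0 to 9.4, then the shift along the tool's x, y, z in cm, then the turn about the tool's y in rad. A call has 1 to 10 rows; each row is the pose to reach, as a shift and turn from the pose commanded when the call began, along the tool's axes at that moment; what a row does not reach only later rows make up. A row lasts 1/10 s, in which the tool goes at most 50 mm and 8.59 degrees, less where a joint would pass 70% of its speed; a pose out of reach is approached as far as the arm can. A call with a gripper value outside its range is refused whole. The fingers move at their own pace and stop on an object; "grip_force" is the grip in N (left out, the last holds). Time passes only in rows, so rows that repeat a pose let the fingers close. It gives the time, the measured TCP pose, the force and the opening at its end, in the units of the state.
- ctrl.get_obs(): the state, without advancing time (a new reading comes with each control period).
- optics.camera(name): name is "scene" or "side" or "wrist"; returns a dict with "img" (480x640x3 uint8, red, green, blue), "range_z" (480x640 float32, m along the optical axis (not along the pixel's ray), 0 where there is no reading), "camera_matrix" (3x3 intrinsics, pixels), "k1" (the pictures are not rectified: a ray, as slopes to the right and down, at radius r is drawn at 1 + k1 r^2 times it, then the intrinsics apply), "world_to_cam" (4x4, takes a point from world to camera coordinates); the wrist camera has in their place "mount" (4x4, takes a point from camera to tool coordinates, whose origin is the TCP and whose axes are the tool frame's). Camera axes: x right, y up, looking along -z (the intrinsics and any distortion apply to the point x, -y, -z); pixel columns grow to the right and rows downward; lengths in m; the calibration is good to about 2 mm. A picture is of the moment at which its call begins: read the wrist's pose just before it.
- ctrl.hand_in(): hands the job in, once; it reports no verdict.
The state is a dict: "time_s": time; "qpos": joint angles; "joint_vel": joint speeds; "tau": joint torques, N m; "ee_pos": TCP position; "eef_rot": TCP orientation; "force": force on the tool from outside, world axes, zero at the start; "moment": the same for the moment, N m; "grip_width": finger opening in m.
Only numpy, scipy, OpenCV 4.12 (cv2) and the standard library are available. Lean on these libraries where they do the work, as an engineer would, in place of code of your own. Each camera call takes 0.05 s, during which the arm holds its last target. There are 200 camera calls.

## Working session

There is one attempt and no reset: what is moved stays moved. The work goes in short steps, Python scripts to look and compute and a tool call to move; the robot and the scene stay as the last step left them, time stands still between calls to the robot, and variables do not carry over. Pictures are saved under pics/ and viewed, about 8 in all and at most 12, crops included, and the job is handed in when it is done.

Besides the shell and the picture viewer there is one more tool, called after "Call:" as name(argument=value, ...) on one line, values as JSON. jog_arm: Moves the arm, as the interface text tells. Its arguments: {"type":"object","properties":{"targets":{"type":"array","items":{"type":"array"}},"grip_force":{"type":"number"}},"required":["targets"]}

```bash
mkdir -p pics
cat > h.py <<'E'
import numpy as np, cv2
from station import ctrl, optics
from scipy.spatial.transform import Rotation as R
def snap(name):
    o=ctrl.get_obs(); c=optics.camera(name)
    if 'mount' in c:
        T=np.eye(4); T[:3,:3]=R.from_euler('xyz',o['eef_rot']).as_matrix(); T[:3,3]=o['ee_pos']
        c['c2w']=T@np.array(c['mount'])
    else: c['c2w']=np.linalg.inv(np.array(c['world_to_cam']))
    return c
def cloud(c):
    K=np.array(c['camera_matrix']); k=c['k1']; d=c['range_z']
    v,u=np.mgrid[:480,:640].astype(np.float32)
    p=np.stack([u.ravel(),v.ravel()],1)[:,None].astype(np.float64)
    n=cv2.undistortPoints(p,K,np.array([k,0,0,0,0.]))[:,0].reshape(480,640,2)
    P=np.stack([n[...,0]*d,-n[...,1]*d,-d],-1)
    W=P@c['c2w'][:3,:3].T+c['c2w'][:3,3]
    W[d==0]=np.nan
    return W
def save(name,fn):
    c=snap(name); W=cloud(c)
    cv2.imwrite(f'pics/{fn}.png',c['img'][...,::-1]); np.savez(f'{fn}.npz',img=c['img'],W=W,c2w=c['c2w'])
    return c,W
E
python3 - <<'E'
from h import *
print(ctrl.get_obs())
for n in ['scene','side','wrist']:
    c,W=save(n,n+'0'); print(n,c['k1'],c['c2w'].round(3).tolist())
E
```

```text
{'time_s': 0.0, 'qpos': array([-6.66163206e-02,  3.00463055e-01,  1.52156763e+00,  1.25388736e-05,
        1.32067954e+00, -6.65970821e-02]), 'joint_vel': array([ 0.00100404,  0.0008577 , -0.00036219,  0.00045092,  0.00081348,
       -0.00045388]), 'tau': array([-1.53750298e-03, -5.31805658e+01, -3.52735734e+01,  7.07558286e-02,
        2.43994006e-02, -4.79655944e-05]), 'ee_pos': array([5.49769528e-01, 6.53003210e-06, 2.23896414e-01]), 'eef_rot': array([-1.57070984e+00,  1.11429503e-03, -2.23007592e-05]), 'force': array([-0.0346688 ,  0.8747419 ,  0.03570424]), 'moment': array([0.0046051 , 0.01269594, 0.00935196]), 'grip_width': 0.09417980421825477}
scene 0.04157214148211623 [[0.662, -0.484, 0.572, 1.565], [0.75, 0.415, -0.516, -0.817], [0.012, 0.77, 0.638, 1.047], [0.0, 0.0, 0.0, 1.0]]
side -0.07207170913693563 [[0.839, 0.361, -0.406, 0.114], [-0.543, 0.564, -0.621, -0.811], [0.005, 0.743, 0.67, 0.89], [0.0, 0.0, 0.0, 1.0]]
wrist -0.039007215311666 [[1.0, -0.0, 0.002, 0.551], [-0.0, 0.973, 0.229, 0.066], [-0.002, -0.229, 0.973, 0.385], [0.0, 0.0, 0.0, 1.0]]
```

View images.

View pics/scene0.png

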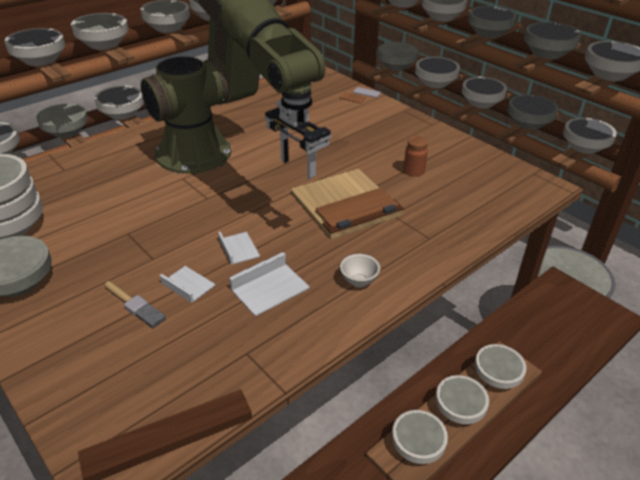

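View pics/side0.png

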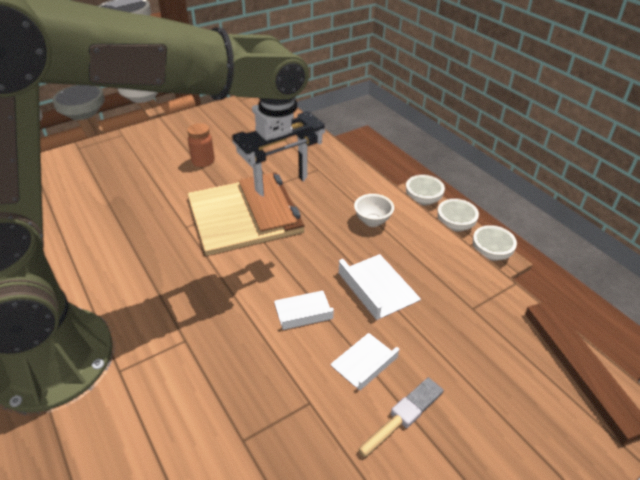

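Run:
```python
from h import *
for n in ['scene','side']:
    z=np.load(n+'0.npz'); W=z['W']; img=z['img']; hsv=cv2.cvtColor(img,cv2.COLOR_RGB2HSV).astype(int)
    H=W[...,2]; ok=np.isfinite(H)&(W[...,0]>.2)&(W[...,0]<1.0)&(abs(W[...,1])<.6)
    tab=ok&(abs(H)<.008); print(n,'table z',np.median(H[tab]))
    # strip pieces: low saturation
    m=(ok&(hsv[...,1]<40)&(hsv[...,2]>110)&(H<.07)&(H>-.01)).astype(np.uint8)
    k,l,st,ce=cv2.connectedComponentsWithStats(m)
    for i in range(1,k):
        if st[i,4]<150: continue
        P=W[l==i]; c=P.mean(0); r=cv2.minAreaRect((P[:,:2]*1000).astype(np.float32))
        print(' grey',ce[i].round(),st[i,4],c.round(3),'zmax',np.percentile(P[:,2],98).round(3),r)
        up=P[P[:,2]>.02]
        if len(up)>20:
            r=cv2.minAreaRect((up[:,:2]*1000).astype(np.float32)); print('    up',len(up),up.mean(0).round(3),r)
    m=(ok&(H>.012)&(H<.045)&(hsv[...,1]>60)).astype(np.uint8)
    k,l,st,ce=cv2.connectedComponentsWithStats(m)
    for i in range(1,k):
        if st[i,4]<300: continue
        P=W[l==i]; r=cv2.minAreaRect((P[:,:2]*1000).astype(np.float32)); print(' board',ce[i].round(),st[i,4],P.mean(0).round(3),r, cv2.boxPoints(r).round().tolist())
        C=P[P[:,2]>.028]; r=cv2.minAreaRect((C[:,:2]*1000).astype(np.float32)); print('   cover',len(C),C.mean(0).round(3),r,cv2.boxPoints(r).round().tolist())
```

```text
scene table z 0.00011897229220680927
 grey [239. 247.] 791 [ 0.502 -0.166  0.005] zmax 0.029 ((487.02618408203125, -161.18081665039062), (83.52733612060547, 147.89077758789062), 72.96299743652344)
    up 82 [ 0.495 -0.203  0.027] ((491.6048889160156, -201.92742919921875), (8.293397903442383, 115.25860595703125), 72.96299743652344)
 grey [267. 284.] 2752 [ 0.669 -0.199  0.01 ] zmax 0.041 ((658.9826049804688, -184.07498168945312), (188.176025390625, 163.50489807128906), 85.99085235595703)
    up 469 [ 0.629 -0.198  0.034] ((627.6813354492188, -194.5791473388672), (162.54617309570312, 19.643550872802734), 85.37576293945312)
 grey [359. 267.] 832 [0.793 0.    0.032] zmax 0.053 ((793.8169555664062, 15.576316833496094), (97.39833068847656, 161.06211853027344), 23.817737579345703)
    up 620 [ 0.793 -0.     0.039] ((805.7197875976562, -11.565391540527344), (97.44895935058594, 100.9773941040039), 26.580642700195312)
 grey [189. 282.] 893 [ 0.535 -0.34   0.006] zmax 0.029 ((525.127197265625, -343.5423278808594), (132.20350646972656, 87.12877655029297), 10.83555793762207)
    up 123 [ 0.541 -0
[... 3259 characters left out ...]
119201660156), 74.60476684570312) [[847.0, -599.0], [911.0, -616.0], [955.0, -454.0], [892.0, -436.0]]
   cover 33 [ 0.901 -0.518  0.029] ((899.5030517578125, -528.6888427734375), (158.12692260742188, 57.69153594970703), 75.41741180419922) [[852.0, -598.0], [908.0, -612.0], [947.0, -459.0], [891.0, -445.0]]
 board [380. 435.] 542 [ 0.455 -0.494  0.017] ((456.7904052734375, -492.8599853515625), (97.38514709472656, 19.32134246826172), 9.892576217651367) [[407.0, -492.0], [410.0, -511.0], [506.0, -494.0], [503.0, -475.0]]
   cover 0 [nan nan nan] ((0.0, 0.0), (0.0, 0.0), 0.0) [[0.0, 0.0], [0.0, 0.0], [0.0, 0.0], [0.0, 0.0]]<stdin>:21: RuntimeWarning: Mean of empty slice.
  ret = um.true_divide(
```

Call:
jog_arm(targets=[[9.4, [2, 0, -5], 0.0], [9.4, [4, 0, -10], 0.04], [9.4, [6, 0, -15], 0.077], [9.4, [7.7, 0, -19.6], 0.077], [9.4, [7.7, 2, -19.6], 0.077], [9.4, [7.7, 2, -19.6], 0.077], [9.4, [7.7, 2, -19.6], 0.077], [9.4, [7.7, 2, -19.6], 0.077]])

```text
time_s: 0.95
ee_pos: [0.6271, -0.1948, 0.2056]
eef_rot: [-1.571, -0.001, -0.076]
force: [0.2, 0.4, 1.1]
grip_width: 0.0938
```

```bash
cat > strip.py <<'E'
from h import *
def strip(W,img,c,rad=.16):
    hsv=cv2.cvtColor(img,cv2.COLOR_RGB2HSV).astype(int)
    m=np.isfinite(W[...,2])&(hsv[...,1]<45)&(hsv[...,2]>90)&(np.hypot(W[...,0]-c[0],W[...,1]-c[1])<rad)
    return W[m]
E
python3 - <<'E'
from strip import *
c,W=save('wrist','w1'); o=ctrl.get_obs(); print(o['time_s'],o['ee_pos'],o['eef_rot'],o['force'])
P=strip(W,c['img'],(.66,-.2))
for lo,hi in [(.03,.045),(.0,.008)]:
    Q=P[(P[:,2]>lo)&(P[:,2]<hi)]; r=cv2.minAreaRect((Q[:,:2]*1000).astype(np.float32)); print(len(Q),Q.mean(0).round(4),r,cv2.boxPoints(r).round(1).tolist())
E
```

```text
1.0 [ 0.62719192 -0.19483814  0.20574497] [-1.57112256e+00 -1.39137714e-03 -7.56124533e-02] [-0.61541633  0.34210258  0.08189683]
1770 [ 0.6255 -0.1918  0.0406] ((568.2050170898438, -191.4891815185547), (159.53195190429688, 124.7098617553711), 85.77503967285156) [[500.1000061035156, -266.3999938964844], [624.5, -275.6000061035156], [636.2999877929688, -116.5], [511.8999938964844, -107.30000305175781]]
18957 [ 0.6513 -0.1941  0.0044] ((628.9822998046875, -215.37060546875), (249.59226989746094, 200.6884002685547), 8.689253807067871) [[490.5, -135.0], [520.7999877929688, -333.3999938964844], [767.5, -295.70001220703125], [737.2000122070312, -97.30000305175781]]
```

View pics/w1.png

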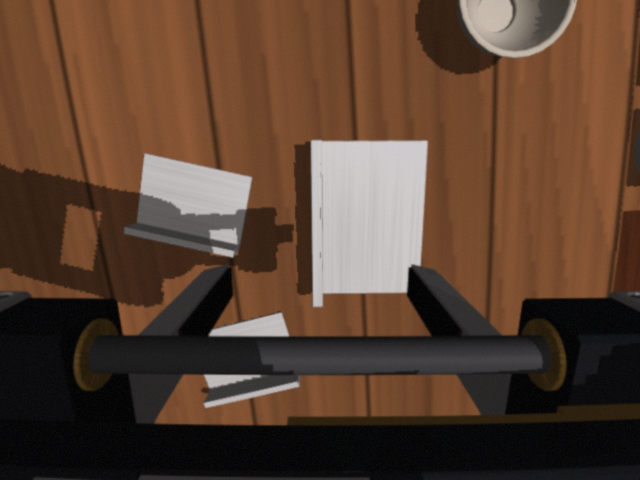

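Call:
jog_arm(targets=[[5, [-0.15, 4, -0.1], 0], [5, [-0.15, 8, -0.1], 0], [5, [-0.15, 11, -0.1], 0], [5, [-0.15, 14, -0.1], 0], [5, [-0.15, 16, -0.1], 0], [5, [-0.15, 17.2, -0.1], 0], [5, [-0.15, 17.7, -0.1], 0], [5, [-0.15, 17.7, -0.1], 0]])

```text
time_s: 1.8
ee_pos: [0.6257, -0.1966, 0.028]
eef_rot: [-1.571, -0.001, -0.077]
force: [-0.0, 0.3, 0.9]
grip_width: 0.0502
```

Call:
jog_arm(targets=[[0, [0, 0, 0], 0], [0, [0, 0, 0], 0], [0, [0, 0, 0], 0], [0, [0, 0, 0], 0], [0, [0, 0, 0], 0], [0, [0, 0, 0], 0], [0, [0, 0, 0], 0], [0, [0, 0, 0], 0]], grip_force=50)

```text
time_s: 2.6
ee_pos: [0.6254, -0.1969, 0.0275]
eef_rot: [-1.571, 0.0, -0.077]
force: [-1.5, 0.7, 2.8]
grip_width: 0.0097
```

Call:
jog_arm(targets=[[0, [0, -1, 0], 0], [0, [0, -3, 0], 0], [0, [0, -6, 0], 0], [0, [0, -9, 0], 0], [0, [-2, -11, 3], 0.01], [0, [-4, -11, 6.5], 0.03], [0, [-6, -11, 10], 0.05], [0, [-8, -11, 13.5], 0.06], [0, [-10, -11, 17], 0.07], [0, [-12, -11, 20.5], 0.07]])

```text
time_s: 3.6
ee_pos: [0.5206, 0.018, 0.1379]
eef_rot: [-1.571, -0.0, -0.148]
force: [0.5, 0.6, -3.2]
grip_width: 0.0094
```

Call:
jog_arm(targets=[[0, [-2, 0, 3.5], 0.02], [0, [-4, 0, 7], 0.04], [0, [-6, 0, 10], 0.06], [0, [-8, 0, 13], 0.07], [0, [-9.7, 0, 16], 0.077], [0, [-9.7, 0, 17.8], 0.077], [0, [-9.7, 0, 17.8], 0.077], [0, [-9.7, 0, 17.8], 0.077], [0, [-9.7, 0, 17.8], 0.077]])

```text
time_s: 4.5
ee_pos: [0.4517, 0.2063, 0.1375]
eef_rot: [-1.571, 0.0, -0.225]
force: [0.3, -0.1, -4.0]
grip_width: 0.0097
```

Run:
```python
from h import *
for n in ['wrist','scene','side']: save(n,n+'2')
o=ctrl.get_obs(); print(o)
a=[cv2.imread(f'pics/{n}2.png') for n in ['scene','side','wrist']]
top=np.hstack([cv2.resize(a[0][130:290,230:470],(400,267)),cv2.resize(a[1][130:290,120:360],(400,267))])
cv2.imwrite('pics/c2.png',np.vstack([top,cv2.resize(a[2],(800,600))[:330]]))
```

```text
{'time_s': 4.65, 'qpos': array([ 3.54686158e-01,  2.75984177e-01,  1.76769106e+00, -2.23713178e-05,
        1.09796450e+00,  5.79799949e-01]), 'joint_vel': array([ 0.00461365,  0.00218192, -0.00071973,  0.00023998, -0.00038214,
        0.00148339]), 'tau': array([ 9.34938295e-02, -4.97564793e+01, -3.28961599e+01,  2.55461497e-02,
       -9.58107831e-02, -9.64529347e-03]), 'ee_pos': array([0.45180214, 0.20634813, 0.13748615]), 'eef_rot': array([-1.57083878e+00,  2.84772048e-05, -2.25103602e-01]), 'force': array([ 0.11994867, -0.47371824, -3.41910587]), 'moment': array([ 0.0450258 ,  0.11395255, -0.02583771]), 'grip_width': 0.009445718860239382}
```

View pics/c2.png

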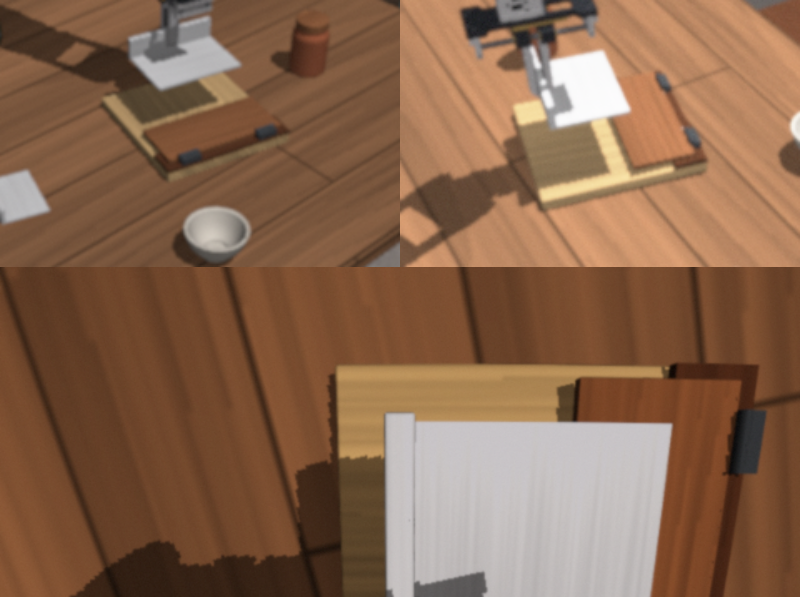

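```bash
cat > meas.py <<'E'
from h import *
import sys
def run(s,zleg):
    for n in ['scene','side','wrist']:
        z=np.load(f'{n}{s}.npz'); W=z['W']; hsv=cv2.cvtColor(z['img'],cv2.COLOR_RGB2HSV).astype(int)
        near=np.isfinite(W[...,2])&(np.hypot(W[...,0]-.52,W[...,1]-.19)<.2)
        L=W[near&(hsv[...,1]<50)&(hsv[...,2]>90)&(abs(W[...,2]-zleg)<.008)]
        r=cv2.minAreaRect((L[:,:2]*1000).astype(np.float32))
        A=np.c_[L[:,:2]-L[:,:2].mean(0),np.ones(len(L))]; p=np.linalg.lstsq(A,L[:,2],rcond=None)[0]
        print(n,'leg',len(L),'plane',p.round(4),'box',cv2.boxPoints(r).round(1).tolist(),r[1:])
        C=W[near&(hsv[...,1]>60)&(W[...,2]>.029)&(W[...,2]<.04)]
        if len(C)>50:
            r=cv2.minAreaRect((C[:,:2]*1000).astype(np.float32))
            print('   cover',len(C),'zmed',np.median(C[:,2]).round(4),cv2.boxPoints(r).round(1).tolist(),r[1:])
        B=W[near&(hsv[...,1]>60)&(W[...,2]>.013)&(W[...,2]<.024)]
        if len(B)>50:
            r=cv2.minAreaRect((B[:,:2]*1000).astype(np.float32))
            print('   base',len(B),'zmed',np.median(B[:,2]).round(4),cv2.boxPoints(r).round(1).tolist(),r[1:])
run(sys.argv[1],float(sys.argv[2]))
E
python3 meas.py 2 .114
```

```text
scene leg 1268 plane [-0.0109  0.0046  0.1139] box [[430.8999938964844, 130.1999969482422], [546.9000244140625, 102.30000305175781], [585.2000122070312, 261.5], [469.20001220703125, 289.5]] ((163.83905029296875, 119.315185546875), 76.46714782714844)
   cover 1515 zmed 0.0336 [[523.0999755859375, 69.30000305175781], [637.9000244140625, 43.29999923706055], [689.0, 269.29998779296875], [574.2000122070312, 295.20001220703125]] ((231.6392059326172, 117.7078857421875), 77.25287628173828)
   base 1877 zmed 0.0179 [[389.79998779296875, 95.0999984741211], [639.9000244140625, 41.5], [691.2999877929688, 281.3999938964844], [441.20001220703125, 335.0]] ((245.34481811523438, 255.7947540283203), 77.9178237915039)
side leg 1568 plane [ 0.0006 -0.0058  0.1138] box [[429.79998779296875, 126.9000015258789], [543.0, 101.0], [580.2000122070312, 263.6000061035156], [467.1000061035156, 289.5]] ((166.8412322998047, 116.05317687988281), 77.10211181640625)
   cover 1749 zmed 0.0339 [[525.2999877929688, 64.0999984741211], [633.4000244140625, 39.79999923706055], [685.5, 271.1000061035156], [577.5, 295.39999389
[... 359 characters left out ...]
.1147] box [[440.79998779296875, 127.80000305175781], [542.7000122070312, 104.5], [578.5999755859375, 260.79998779296875], [476.70001220703125, 284.20001220703125]] ((160.41098022460938, 104.49687194824219), 77.08179473876953)
   cover 14841 zmed 0.0347 [[535.4000244140625, 105.4000015258789], [644.5999755859375, 82.0999984741211], [684.7999877929688, 270.0], [575.5999755859375, 293.3999938964844]] ((192.17636108398438, 111.66980743408203), 77.92769622802734)
   base 14735 zmed 0.0187 [[396.29998779296875, 130.39999389648438], [593.2000122070312, 86.30000305175781], [638.7999877929688, 290.0], [441.8999938964844, 334.1000061035156]] ((208.7600860595703, 201.8283233642578), 77.38302612304688)
```

Call:
jog_arm(targets=[[0, [-2.6, 0, 0], 0], [0, [-2.6, 3, 0], 0], [0, [-2.6, 6, 0], 0], [0, [-2.6, 8, 0], 0], [0, [-2.6, 8.7, 0], 0], [0, [-2.6, 8.9, 0], 0], [0, [-2.6, 9.0, 0], 0], [0, [-2.6, 9.1, 0], 0], [0, [-2.6, 9.1, 0], 0], [0, [-2.6, 9.1, 0], 0]])

```text
time_s: 5.65
ee_pos: [0.4265, 0.2129, 0.0469]
eef_rot: [-1.57, -0.001, -0.224]
force: [0.5, 0.2, -3.6]
grip_width: 0.0098
```

Call:
jog_arm(targets=[[0, [0, 0.1, 0], 0], [0, [0, 0.1, 0], 0], [0, [0, 0.1, 0], 0]])

```text
time_s: 5.95
ee_pos: [0.4264, 0.2128, 0.0455]
eef_rot: [-1.571, -0.0, -0.224]
force: [-0.3, 0.0, -1.7]
grip_width: 0.0095
```

Call:
jog_arm(targets=[[0, [0, 0.05, 0], 0], [0, [0, 0.05, 0], 0], [0, [0, 0.05, 0], 0]])

```text
time_s: 6.25
ee_pos: [0.4264, 0.2129, 0.0455]
eef_rot: [-1.571, -0.0, -0.224]
force: [-3.5, -1.5, 6.2]
grip_width: 0.0098
```

```bash
python3 - <<'E'
from h import *
for n in ['wrist','scene','side']: save(n,n+'3')
print(ctrl.get_obs()['force'])
E
python3 meas.py 3 .022
```

```text
[-3.38556015 -1.71234815  6.74438379]
scene leg 1214 plane [-0.0083 -0.0001  0.0219] box [[400.20001220703125, 137.39999389648438], [523.2999877929688, 108.69999694824219], [562.2000122070312, 275.3999938964844], [439.1000061035156, 304.1000061035156]] ((171.1672821044922, 126.43986511230469), 76.88102722167969)
   cover 1507 zmed 0.0338 [[391.70001220703125, 100.30000305175781], [638.7000122070312, 44.70000076293945], [690.5999755859375, 275.20001220703125], [443.6000061035156, 330.79998779296875]] ((236.26763916015625, 253.19082641601562), 77.31776428222656)
   base 945 zmed 0.0181 [[389.29998779296875, 98.0999984741211], [639.2000122070312, 39.70000076293945], [694.7999877929688, 278.0], [445.0, 336.29998779296875]] ((244.6692657470703, 256.5622253417969), 76.85132598876953)
side leg 1647 plane [-0.0087  0.0014  0.0218] box [[398.0, 134.5], [519.9000244140625, 106.9000015258789], [564.7999877929688, 305.0], [442.8999938964844, 332.6000061035156]] ((203.1178436279297, 124.9886703491211), 77.23279571533203)
   cover 2042 zmed 0.0339 [[526.5999755859375, 72.30000305175781], [635.0999
[... 392 characters left out ...]
lane [-0.0003  0.0011  0.0227] box [[414.70001220703125, 131.5], [519.0999755859375, 107.4000015258789], [555.9000244140625, 267.1000061035156], [451.5, 291.20001220703125]] ((163.8959503173828, 107.17862701416016), 77.01766967773438)
   cover 20199 zmed 0.0346 [[413.1000061035156, 225.8000030517578], [479.8999938964844, 64.0], [658.7999877929688, 137.89999389648438], [592.0, 299.70001220703125]] ((193.5801544189453, 174.98719787597656), 22.439525604248047)
   base 36722 zmed 0.0187 [[390.70001220703125, 120.80000305175781], [560.0999755859375, 79.5999984741211], [612.7000122070312, 295.79998779296875], [443.20001220703125, 337.0]] ((222.5135955810547, 174.36415100097656), 76.34137725830078)
```

Call:
jog_arm(targets=[[0, [0.3, -0.03, 0], 0], [0, [0.7, -0.03, 0], 0], [0, [1.1, -0.03, 0], 0], [0, [1.5, -0.03, 0], 0], [0, [1.9, -0.03, 0], 0], [0, [2.3, -0.03, 0], 0], [0, [2.6, -0.03, 0], 0], [0, [3, -0.03, 0], 0], [0, [3, -0.03, 0], 0]])

```text
time_s: 7.3
ee_pos: [0.4564, 0.2061, 0.0455]
eef_rot: [-1.57, -0.001, -0.224]
force: [1.5, -0.0, 3.3]
grip_width: 0.0096
```

```bash
python3 - <<'E'
from h import *
for n in ['wrist','scene','side']: save(n,n+'4')
print(ctrl.get_obs()['force'])
a=[cv2.imread(f'pics/{n}4.png') for n in ['scene','side','wrist']]
top=np.hstack([cv2.resize(a[0][130:290,230:470],(400,267)),cv2.resize(a[1][130:290,120:360],(400,267))])
cv2.imwrite('pics/c4.png',np.vstack([top,cv2.resize(a[2],(800,600))[:330]]))
E
python3 meas.py 4 .022
```

```text
[ 3.00233673 -0.82104262  1.52541992]
scene leg 919 plane [-0.0083  0.0002  0.0223] box [[423.6000061035156, 130.6999969482422], [529.5999755859375, 110.5], [563.4000244140625, 287.8999938964844], [457.3999938964844, 308.1000061035156]] ((180.58328247070312, 107.8992691040039), 79.22560119628906)
   cover 1504 zmed 0.0339 [[525.5999755859375, 73.30000305175781], [638.0, 46.599998474121094], [691.2999877929688, 271.5], [579.0, 298.20001220703125]] ((231.12722778320312, 115.48110961914062), 76.66062927246094)
   base 945 zmed 0.018 [[386.0, 96.9000015258789], [639.4000244140625, 41.20000076293945], [692.5, 283.0], [439.0, 338.6000061035156]] ((247.49609375, 259.5060729980469), 77.61334228515625)
side leg 1393 plane [-0.0037  0.0018  0.0219] box [[429.1000061035156, 128.39999389648438], [535.2000122070312, 102.4000015258789], [582.2000122070312, 294.20001220703125], [476.0, 320.1000061035156]] ((197.40879821777344, 109.2614517211914), 76.2453842163086)
   cover 2016 zmed 0.0339 [[525.7000122070312, 65.5999984741211], [633.5999755859375, 41.400001525878906], [685.2000122070312, 271.60000
[... 358 characters left out ...]
leg 31186 plane [-0.      0.0009  0.0227] box [[445.79998779296875, 127.80000305175781], [537.0, 107.0999984741211], [572.5, 263.79998779296875], [481.20001220703125, 284.3999938964844]] ((160.60604858398438, 93.53833770751953), 77.25090026855469)
   cover 39004 zmed 0.0346 [[443.1000061035156, 219.0], [531.9000244140625, 58.400001525878906], [699.0, 150.89999389648438], [610.2000122070312, 311.3999938964844]] ((190.9703826904297, 183.49978637695312), 28.94627571105957)
   base 36838 zmed 0.0188 [[392.6000061035156, 119.19999694824219], [589.5999755859375, 74.0], [639.0999755859375, 289.5], [442.1000061035156, 334.70001220703125]] ((221.05361938476562, 202.12123107910156), 77.06912231445312)
```

View pics/c4.png

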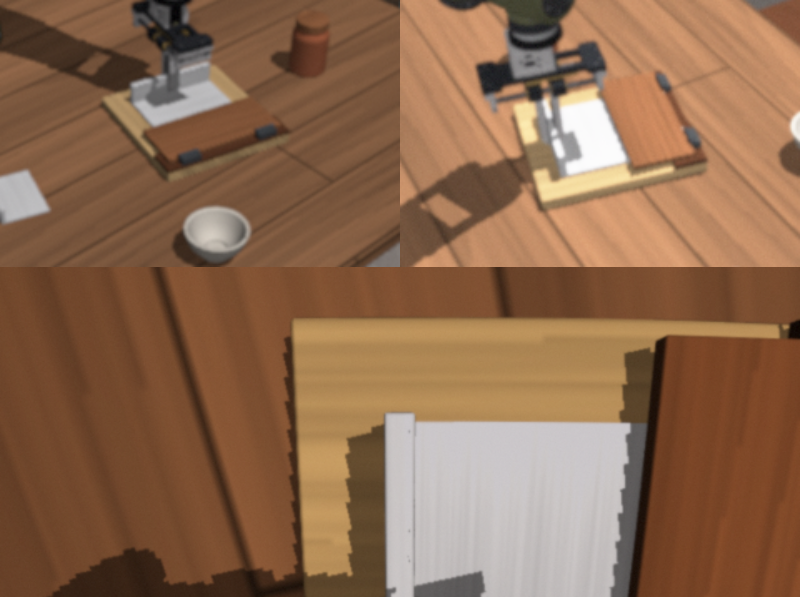

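Call:
jog_arm(targets=[[0, [0.5, 0, 0], 0], [0, [1, 0, 0], 0], [0, [1.5, 0, 0], 0], [0, [2, 0, 0], 0], [0, [2.5, 0, 0], 0], [0, [3, 0, 0], 0], [0, [3.4, 0, 0], 0], [0, [3.7, 0, 0], 0], [0, [4, 0, 0], 0], [0, [4, 0, 0], 0]])

```text
time_s: 8.45
ee_pos: [0.4945, 0.1974, 0.0455]
eef_rot: [-1.571, 0.0, -0.224]
force: [-2.4, 0.7, 7.3]
grip_width: 0.0098
```

Call:
jog_arm(targets=[[0, [0.1, 0, 0], 0], [0, [0.2, 0, 0], 0], [0, [0.3, 0, 0], 0], [0, [0.3, 0, 0], 0]])

```text
time_s: 8.85
ee_pos: [0.4971, 0.1968, 0.0455]
eef_rot: [-1.571, 0.001, -0.224]
force: [-5.3, 1.5, 8.5]
grip_width: 0.0097
```

Call:
jog_arm(targets=[[0, [0.1, 0, 0], 0], [0, [0.2, 0, 0], 0], [0, [0.3, 0, 0], 0], [0, [0.4, 0, 0], 0], [0, [0.4, 0, 0], 0]])

```text
time_s: 9.35
ee_pos: [0.501, 0.1959, 0.0455]
eef_rot: [-1.571, 0.001, -0.224]
force: [-5.6, 1.3, 8.8]
grip_width: 0.0095
```

Call:
jog_arm(targets=[[0, [0.1, 0, 0], 0], [0, [0.2, 0, 0], 0], [0, [0.2, 0, 0], 0]])

```text
time_s: 9.65
ee_pos: [0.5025, 0.1956, 0.0455]
eef_rot: [-1.571, 0.002, -0.224]
force: [-10.5, 1.3, 11.2]
grip_width: 0.0097
```

Call:
jog_arm(targets=[[0, [0.05, 0, 0], 0], [0, [0.05, 0, 0], 0], [0, [0.05, 0.04, 0], 0], [0, [0.05, 0.08, 0], 0], [0, [0.05, 0.08, 0], 0], [0, [0.05, 0.08, 0], 0]])

```text
time_s: 10.25
ee_pos: [0.5025, 0.1956, 0.0455]
eef_rot: [-1.571, 0.003, -0.224]
force: [-19.4, 1.0, 25.2]
grip_width: 0.0096
```

```bash
python3 - <<'E'
from h import *
for n in ['wrist','scene','side']: save(n,n+'5')
o=ctrl.get_obs();print(o['force'],o['moment'],o['ee_pos'],o['eef_rot'],o['grip_width'])
a=[cv2.imread(f'pics/{n}5.png') for n in ['scene','side','wrist']]
top=np.hstack([cv2.resize(a[0][130:290,230:470],(400,267)),cv2.resize(a[1][130:290,120:360],(400,267))])
cv2.imwrite('pics/c5.png',np.vstack([top,cv2.resize(a[2],(800,600))[:330]]))
# visible leg between upstand and lip, cover plane
W=np.load('wrist5.npz')['W']; hsv=cv2.cvtColor(np.load('wrist5.npz')['img'],cv2.COLOR_RGB2HSV)
m=np.isfinite(W[...,2])&(W[...,2]>.03)&(W[...,2]<.043)&(hsv[...,1]>90)&(W[...,0]>.56)&(W[...,0]<.64)&(W[...,1]>.12)&(W[...,1]<.27)
C=W[m]; A=np.c_[C[:,:2]-C[:,:2].mean(0),np.ones(len(C))]; print('cover plane',np.linalg.lstsq(A,C[:,2],rcond=None)[0],len(C))
E
python3 meas.py 5 .022
```

```text
[-19.90219036   0.1788233   25.21999795] [ 0.11955551  3.14964648 -0.02537782] [0.5024821  0.19560091 0.0454686 ] [-1.57127482  0.00284445 -0.22363001] 0.009839756448083662
cover plane [0.00076887 0.00048869 0.03468546] 37547
scene leg 438 plane [ 0.0248 -0.0101  0.0225] box [[426.5, 129.0], [524.4000244140625, 107.5999984741211], [567.7999877929688, 305.8999938964844], [469.8999938964844, 327.3999938964844]] ((203.04452514648438, 100.22502899169922), 77.65897369384766)
   cover 1520 zmed 0.0338 [[472.3999938964844, 97.69999694824219], [634.0, 43.099998474121094], [707.7000122070312, 261.20001220703125], [546.0999755859375, 315.79998779296875]] ((230.22967529296875, 170.55215454101562), 71.33314514160156)
   base 1031 zmed 0.0179 [[387.5, 95.19999694824219], [640.4000244140625, 40.20000076293945], [693.0, 282.29998779296875], [440.1000061035156, 337.29998779296875]] ((247.726318359375, 258.7660827636719), 77.7398681640625)
side leg 586 plane [-0.0124  0.0029  0.0218] box [[475.3999938964844, 116.5], [535.9000244140625, 103.19999694824219], [574.2999877929688, 277.79998779296875], [51
[... 543 characters left out ...]
6), 77.29151153564453)
wrist leg 14238 plane [-0.0006  0.0016  0.0227] box [[491.8999938964844, 117.4000015258789], [536.2000122070312, 107.5], [571.4000244140625, 264.0], [527.0999755859375, 274.0]] ((160.46502685546875, 45.385066986083984), 77.31737518310547)
   cover 57211 zmed 0.0347 [[465.6000061035156, 121.0], [629.2999877929688, 77.0], [681.0999755859375, 269.5], [517.5, 313.6000061035156]] ((199.38522338867188, 169.46575927734375), 74.93577575683594)
   base 51933 zmed 0.0188 [[394.79998779296875, 125.19999694824219], [591.0, 81.0999984741211], [638.0999755859375, 290.20001220703125], [441.79998779296875, 334.3999938964844]] ((214.4022979736328, 201.1690216064453), 77.31609344482422)
```

View pics/c5.png

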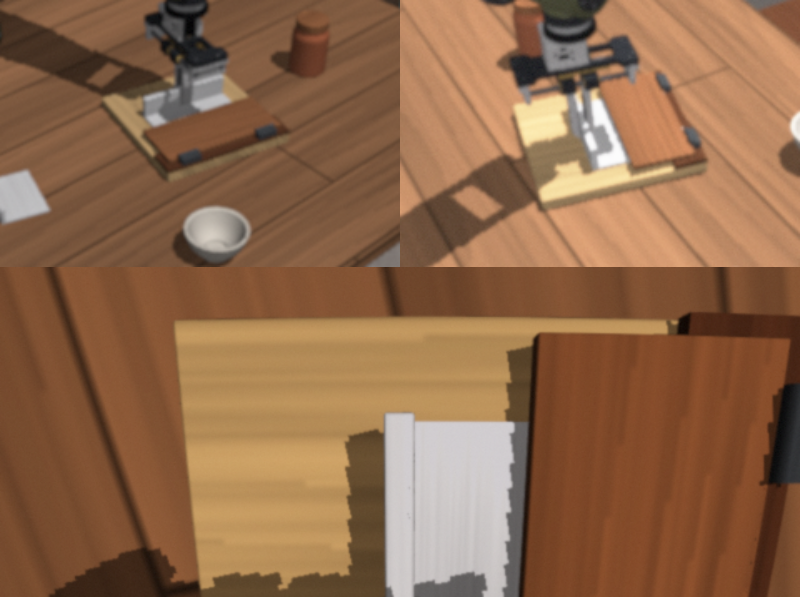

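Run:
```python
from station import ctrl
ctrl.hand_in(); o=ctrl.get_obs(); print(o['time_s'],o['force'],o['ee_pos'],o['grip_width'])
```

```text
the job is handed in; nothing more can be done
the job is handed in; nothing more can be done
```

The largest strip is fitted under the cover board, fully home against the batten, and I handed the job in at about 10.4 s still holding it. I gripped the upstand with 50 N, set the strip flat on the base just outside the lip, and slid it in until it stopped.

The last checks before hand-in:
- **Home:** the tool stopped advancing at x = 0.5025 m while the push rose to about 20 N. That puts the free edge about 59 mm behind the lip, worked out from the tool position and the 110 mm leg because the edge itself is hidden under the cover.
- **Centred and square:** the offset from centre was about 1 mm, and the strip was square within about 0.01 rad.
- **Flat and cover:** the wrist camera showed the leg flat (slopes under 0.002 rad) and the cover level (slope under 0.001 rad). The scene and side cameras gave leg slopes of about 0.027 and 0.013 rad. I trusted the wrist camera, which had far more points on the leg.
- **Pressing:** there was 25 N upward on the tool, with the fingers closed on the upstand at 9.8 mm.
- **Bystanders:** the bowl and jar looked undisturbed in the last picture. The brush was not in the cropped view, but the arm never went near it.

The state could not be read after hand-in, so nothing is confirmed for the judged second itself.

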